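# Line the nail polishes up by shade

## Task

Set the four nail-polish bottles out on the wooden display strip in order of shade, from the palest beside the strip's white end disc to the darkest beside its black end plate, one bottle upright and centred on each mint-green pad. Do not knock any bottle over.

Things in the scene. Friction and masses are not known exactly. Their poses are not given: they have to be found in the camera images.
- ivory_center (a point): Centre (half-way up, 40 mm over its foot) of the nail-polish bottle of shade pale ivory, the palest. Loose and upright: round body in the shade, 34 mm across and straight-sided up to 50 mm above its foot, then a shoulder and a black cap 20 mm across, 80 mm high overall, with a disc of the shade on the cap's top; 40 to 85 g. z points up through the cap.
- pink_center (a point): Centre (half-way up, 40 mm over its foot) of the nail-polish bottle of shade light candy pink, second palest. Loose and upright: round body in the shade, 34 mm across and straight-sided up to 50 mm above its foot, then a shoulder and a black cap 20 mm across, 80 mm high overall, with a disc of the shade on the cap's top; 40 to 85 g. z points up through the cap.
- red_center (a point): Centre (half-way up, 40 mm over its foot) of the nail-polish bottle of shade strong raspberry red, second darkest. Loose and upright: round body in the shade, 34 mm across and straight-sided up to 50 mm above its foot, then a shoulder and a black cap 20 mm across, 80 mm high overall, with a disc of the shade on the cap's top; 40 to 85 g. z points up through the cap.
- plum_center (a point): Centre (half-way up, 40 mm over its foot) of the nail-polish bottle of shade very dark plum, almost black, the darkest. Loose and upright: round body in the shade, 34 mm across and straight-sided up to 50 mm above its foot, then a shoulder and a black cap 20 mm across, 80 mm high overall, with a disc of the shade on the cap's top; 40 to 85 g. z points up through the cap.
- pad1: Mint-green round pad, 56 mm across, 3 mm thick, fixed on a wooden display strip (75 x 360 mm, 12 mm high, fixed to the table); the first from the robot's left (+y) of the row of four, which are 65 mm apart. Origin: centre of its underside, 12 mm above the table (its top is at 15 mm). x points across the strip, away from the robot; y along the row, to the left.
- pad2: Mint-green round pad, 56 mm across, 3 mm thick, fixed on a wooden display strip (75 x 360 mm, 12 mm high, fixed to the table); the second from the robot's left of the row of four, which are 65 mm apart. Origin: centre of its underside, 12 mm above the table (its top is at 15 mm). x points across the strip, away from the robot; y along the row, to the left.
- pad3: Mint-green round pad, 56 mm across, 3 mm thick, fixed on a wooden display strip (75 x 360 mm, 12 mm high, fixed to the table); the third from the robot's left of the row of four, which are 65 mm apart. Origin: centre of its underside, 12 mm above the table (its top is at 15 mm). x points across the strip, away from the robot; y along the row, to the left.
- pad4: Mint-green round pad, 56 mm across, 3 mm thick, fixed on a wooden display strip (75 x 360 mm, 12 mm high, fixed to the table); the last, at the robot's right (-y) of the row of four, which are 65 mm apart. Origin: centre of its underside, 12 mm above the table (its top is at 15 mm). x points across the strip, away from the robot; y along the row, to the left.
- white_end: White round disc, 34 mm across, 6 mm thick, fixed on one end of the wooden strip, about 55 mm beyond the nearest pad: it marks the end for the palest bottle. Which end it is changes. Origin: centre of its underside, z up.
- black_end: Black square plate, 30 mm wide, 6 mm thick, fixed on the other end of the wooden strip: it marks the end for the darkest bottle. Origin: centre of its underside, z up.
There are look-alikes about, which are no part of the job. Leave any turquoise look-alike of the part that bears red_center alone. What is shaped like the part that bears ivory_center but purple is not meant.

How it is judged:
By the outcome, as a careful person would: the job done as asked, in the order asked, and still so for the second after the job is handed in, with the robot touching nothing.
It also fails if it takes over 99 s, if anything falls off the work surface, if the arm or the gripper's body presses on something with over 40 N, if the wrist force passes 120 N, or if a joint passes its speed limit or range.

## Robot

A 6-joint arm with a two-finger parallel gripper is mounted at the origin on the work surface. World frame = base frame: x ahead of the robot, y to its left, z up, the work surface at z = 0. Lengths are in m, angles in rad, forces in N, time in s.
With the tool pointing down it reaches from about 0.275 to 0.75 m from the base axis. Payload 10.2 kg.
Tool frame: the origin (TCP) lies midway between the tips of the shut fingers; the grasp point (between the pads) lies 19 mm behind it (env.hold_point_z is the distance from the TCP to the grasp point, in m); x points along the fingers, z is the direction in which the jaws open and shut, and the axes are right-handed (so a half turn about x gives the same grasp; the last joint's range is limited). The gripper opens to 85 mm and grips with 20 to 120 N. Pads are 22 mm wide; open, the fingers measure 114 mm over their backs; the gripper's body (76 mm by 85 mm) begins 54 mm behind the grasp point. The pads swing forward as they close: fully open they stand 13 mm farther back than shut.
Start: joints at [-1.55, 0.313, 1.498, -0, 1.331, -0.223], TCP at [0.127, -0.509, 0.231] pointing down, gripper open.
Joint ranges: [-2.94, 2.94], [-0.97, 2.17], [0.19, 2.56], [-1.23, 4.37], [0.02, 3.11], [-2.88, 2.88]. Speed limits (rad/s): [2.39, 2.39, 3.01, 3.14, 3.14, 3.14].

## Interface

Orientations are given as a unit quaternion [x, y, z, w].
In Python, from bench import env, kinematics, monitor, eyes, job gives the robot as it stands. The module is installed in compiled form; this text tells all that it offers. Calls block until the motion is done:
- env.reach(position, orientation): joint-space move of the TCP to a pose.
- env.movel(position, velocity=0.15, frame=None, guard=None): straight line of the TCP; frame=None keeps the orientation; velocity is the mean speed in m/s. With guard (N) it stops when the force on the tool has changed by that much, and returns True; else False.
- env.set_joints(angles): joint-space move.
- env.release() and env.close_gripper(effort=None): open the fingers fully, or close them until they stop; effort is the grip in N (None keeps the last).
- env.hold(seconds).
- kinematics.ik(position, orientation): joint angles nearest the present ones, or None.
- monitor.sense(): the state.
- eyes.grab_frame(name): name is "scene" or "top" or "wrist"; returns a dict with "frame" (400x640x3 uint8, red, green, blue), "mtx" (3x3 intrinsics, pixels), "view" (4x4, takes a point from world to camera coordinates). Camera axes: x right, y down, z forward; pixel columns grow to the right and rows downward; lengths in m; the calibration is good to about 2 mm. A picture is of the moment at which its call begins. There is no depth.
A pose or a line that the arm cannot do raises env.MotionError and nothing moves.
- job.hand_in(): hands the job in, once; it reports no verdict.
The state is a dict: "clock": time; "joints": joint angles; "qvel": joint speeds; "joint_efforts": joint torques, N m; "position": TCP position; "ee_rot": TCP orientation; "contact_force": force on the tool from outside, world axes, zero at the start; "ft_torque": the same for the moment, N m; "finger_gap": opening from 0.0 (shut) to 1.0 (fully open).
Only numpy, scipy, OpenCV 4.12 (cv2) and the standard library are available. Lean on these libraries where they do the work, as an engineer would, in place of code of your own. Each camera call takes 0.05 s, during which the arm holds its last target.

## Working session

There is one attempt and no reset: what is moved stays moved. The work goes in short steps, each a Python script; the robot and the scene stay as the last script left them, time stands still between calls to the robot, and variables do not carry over. Pictures are saved under pics/ and viewed, and the job is handed in when it is done.

```bash
mkdir -p pics
python3 - <<'E'
from bench import env,kinematics,monitor,eyes,job
import cv2
for n in("scene","top"):
    f=eyes.grab_frame(n); cv2.imwrite(f"pics/{n}0.png",f["frame"][:,:,::-1]); print(n,f["mtx"].round(1).tolist(),f["view"].round(3).tolist())
s=monitor.sense(); print(s["clock"],s["position"],s["ee_rot"],env.hold_point_z)
E
```

```text
scene [[413.5, 0.0, 323.6], [0.0, 413.5, 195.8], [0.0, 0.0, 1.0]] [[-0.463, 0.886, 0.018, 0.283], [0.634, 0.345, -0.692, -0.278], [-0.62, -0.309, -0.722, 1.169], [0.0, 0.0, 0.0, 1.0]]
top [[488.1, 0.0, 320.6], [0.0, 488.1, 198.7], [0.0, 0.0, 1.0]] [[0.008, -1.0, -0.01, -0.019], [-0.998, -0.007, -0.063, 0.54], [0.063, 0.011, -0.998, 1.193], [0.0, 0.0, 0.0, 1.0]]
0.1 [ 0.12671996 -0.50925331  0.23079394] [ 0.43579225  0.55734249 -0.43517965  0.55684212] 0.0187
```

View pics/top0.png

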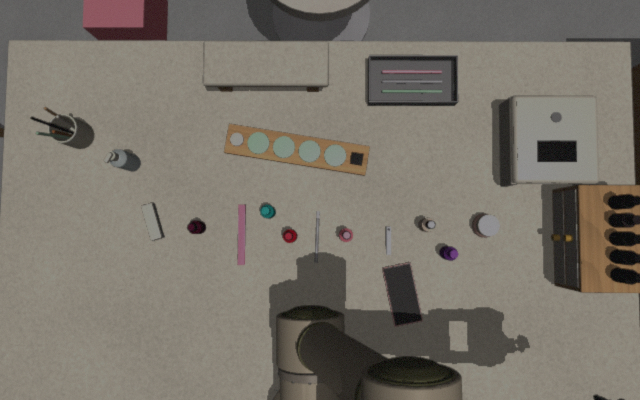

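View pics/scene0.png

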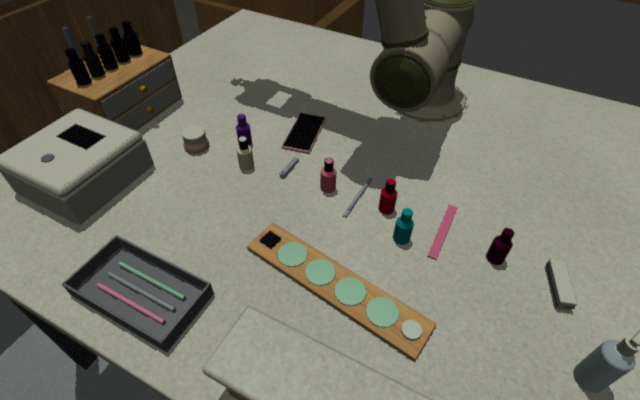

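Top view: the strip runs (225,140)–(368,160), with the white disc at (236,139) on the left (+y) and the black plate at (357,158). Bottle candidates are a dark one (196,227), turquoise (267,212), red (290,236), pink (346,235), ivory (428,225) and purple (450,253). The turquoise and purple ones are look-alikes. I'll confirm in an enlarged crop.

Run:
```python
import cv2,numpy as np
t=cv2.imread("pics/top0.png"); s=cv2.imread("pics/scene0.png")
rows=[]
for im,pts in((t,[(196,227),(267,212),(290,236),(346,235),(428,225),(450,253)]),(s,[(500,247),(403,228),(388,197),(329,177),(245,155),(243,131)])):
    rows.append(np.hstack([cv2.resize(im[y-16:y+16,x-16:x+16],(128,128),interpolation=cv2.INTER_NEAREST) for x,y in pts]))
c=cv2.resize(t[115:180,215:375],(768,312),interpolation=cv2.INTER_CUBIC)
o=np.vstack(rows+[c]); o=np.clip(o.astype(float)*1.5,0,255).astype(np.uint8)
cv2.imwrite("pics/crop0.png",o)
```

```text
(no output)
```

View pics/crop0.png

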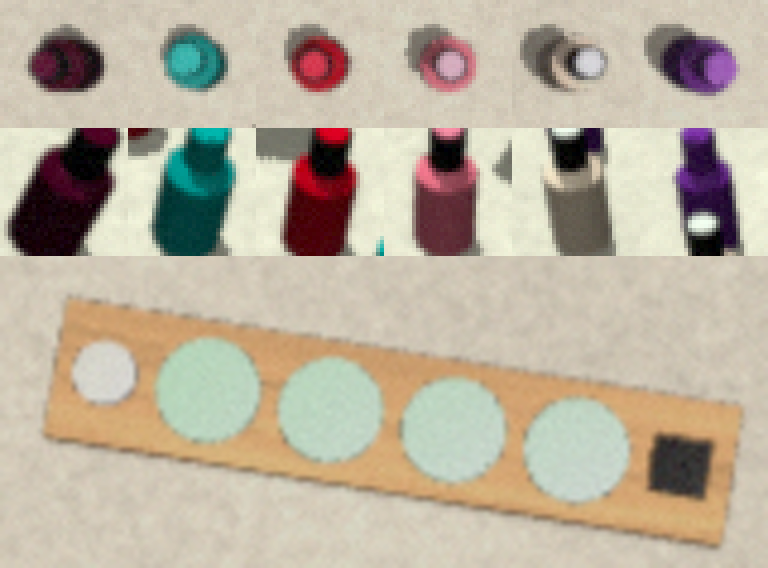

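The crops confirm the bottles: plum, red, pink and ivory. I'll leave turquoise and purple alone. The white end is at +y, so pads 1 to 4 take ivory, pink, red, plum. Next I locate everything.

```bash
cat > h.py <<'E'
from bench import env,kinematics,monitor,eyes,job
import cv2,numpy as np
def ray(f,uv,z):
    V=np.array(f["view"]);R=V[:3,:3];c=-R.T@V[:3,3]
    d=R.T@np.linalg.solve(np.array(f["mtx"]),[uv[0],uv[1],1.]); return c+d*(z-c[2])/d[2]
def proj(f,p):
    V=np.array(f["view"]);q=np.array(f["mtx"])@(V[:3,:3]@p+V[:3,3]);return q[:2]/q[2]
def comp(mask,near):
    n,l,st,c=cv2.connectedComponentsWithStats(mask.astype(np.uint8),connectivity=4)
    i=1+np.argmin(np.hypot(*(c[1:]-near).T)); return c[i],st[i,4]
E
cat > m.py <<'E'
from h import *
import json
f=eyes.grab_frame("top");im=f["frame"].astype(int)
hsv=cv2.cvtColor(f["frame"],cv2.COLOR_RGB2HSV)
g=(im[:,:,1]>im[:,:,0]+8)&(im[:,:,1]>100)
pads=[]
for a in((258,142),(284,147),(309,151),(335,156)):
    c,n=comp(g,a);pads.append(ray(f,c,.015));print("pad",c,n,pads[-1].round(4))
pads=np.array(pads); print(np.linalg.norm(np.diff(pads[:,:2],axis=0),axis=1))
out={}
V=hsv[:,:,2]
for nm,a in dict(plum=(191,227),red=(288,236),pink=(346,235),ivory=(430,225)).items():
    x,y=a;w=V[y-4:y+5,x-4:x+5];hi=np.percentile(w,90)
    d=np.abs(im-np.median(im[y-1:y+2,x-1:x+2].reshape(-1,3),axis=0)).sum(2)
    m=np.zeros(V.shape,bool);m[y-7:y+8,x-7:x+8]=(d<70 if nm!="plum" else d<30)[y-7:y+8,x-7:x+8]
    c,n=comp(m,a);p=ray(f,c,.08);out[nm]=p[:2].tolist();print(nm,c,n,p.round(4))
y=pads[0]-pads[3];y[2]=0;y/=np.linalg.norm(y)
json.dump(dict(b=out,pads=pads[:,:2].tolist(),yaw=float(np.arctan2(-y[0],y[1]))),open("m.json","w"));print("yaw",np.arctan2(-y[0],y[1]))
# check vs scene: predicted pixels
s=eyes.grab_frame("scene");I=s["frame"][:,:,::-1].copy();I=cv2.resize(I[90:370,200:540],None,fx=2,fy=2)
for p in[np.array(v+[.08]) for v in out.values()]+list(pads):
    u=(proj(s,p)-[200,90])*2;cv2.circle(I,tuple(int(i) for i in u),2,(0,255,255),-1)
cv2.imwrite("pics/chk1.png",I)
E
python3 m.py
```

```text
pad [257.83861671 142.54178674] 347 [0.6803 0.1435 0.015 ]
pad [283.35693215 146.71386431] 339 [0.6702 0.0794 0.015 ]
pad [308.79320988 150.62962963] 324 [0.6607 0.0157 0.015 ]
pad [334.08214286 153.84285714] 280 [ 0.653  -0.0475  0.015 ]
[0.06488804 0.0644426  0.06369753]
plum [190.53125 227.03125] 32 [0.4676 0.2893 0.08  ]
red [288.12820513 235.87179487] 39 [0.4488 0.0598 0.08  ]
pink [346.35483871 234.74193548] 31 [ 0.4525 -0.0764  0.08  ]
ivory [431.13333333 224.23333333] 30 [ 0.4786 -0.2742  0.08  ]
yaw -0.14183914527533298
```

View pics/chk1.png

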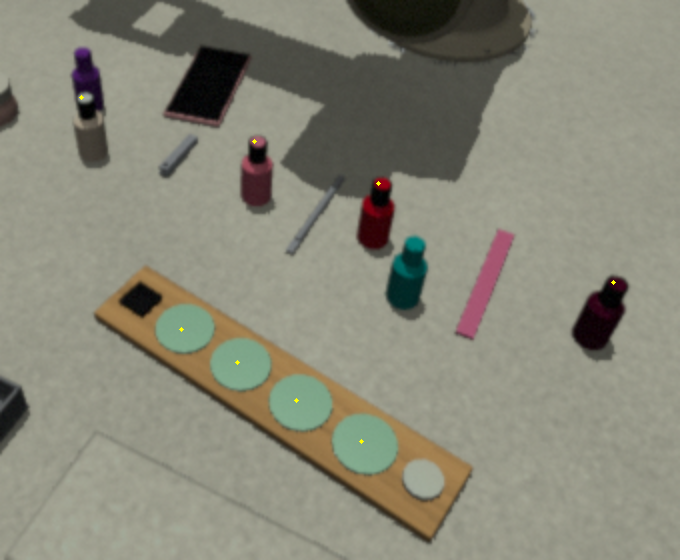

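The projected points land on the right things, offset by about 2 mm (pixels shift left in the scene view). The pad mask is incomplete, so I'll refine it in both views.

```bash
cat > m2.py <<'E'
from h import *
import json
J=json.load(open("m.json"))
top=eyes.grab_frame("top");sc=eyes.grab_frame("scene")
def padc(f):
    im=f["frame"].astype(int);r=[]
    m=(im[:,:,1]>=im[:,:,0]-3)&(im[:,:,1]>90)&(im[:,:,1]>im[:,:,2]-2)   # mint: G>=R; wood/table R>G
    for p in J["pads"]:
        c,n=comp(m,proj(f,np.array(p+[.015])));r.append(np.r_[ray(f,c,.015)[:2],n])
    return np.array(r)
A=padc(top);B=padc(sc);print(A.round(4));print(B.round(4))
for nm,b in J["b"].items():
    u=proj(sc,np.array(b+[.08]));x,y=np.round(u).astype(int)
    im=sc["frame"].astype(int);w=im[y-7:y+9,x-8:x+9].sum(2)
    k=cv2.resize(sc["frame"][y-12:y+13,x-12:x+13][:,:,::-1],(200,200),interpolation=cv2.INTER_NEAREST);cv2.imwrite(f"pics/s_{nm}.png",k)
    mx=im.max(2);m=np.zeros(mx.shape,bool)
    sat=mx-im.min(2)
    if nm=="ivory": mm=im.min(2)>150
    elif nm=="plum": mm=(sat>35)&(im[:,:,1]<70)
    else: mm=(mx>150)&(im[:,:,0]-im[:,:,1]>50)
    m[y-5:y+6,x-7:x+8]=mm[y-5:y+6,x-7:x+8]
    c,n=comp(m,u);print(nm,np.round(b,4),ray(sc,c,.08)[:2].round(4),n,u.round(1),c.round(1))
E
python3 m2.py; cd pics; python3 -c "
import cv2,numpy as np
cv2.imwrite('s4.png',np.hstack([cv2.imread(f's_{n}.png') for n in('ivory','pink','red','plum')]))"
```

```text
[[ 6.803e-01  1.436e-01  3.750e+02]
 [ 6.704e-01  7.920e-02  3.780e+02]
 [ 6.604e-01  1.540e-02  3.740e+02]
 [ 6.502e-01 -4.880e-02  3.700e+02]]
[[ 6.807e-01  1.464e-01  8.070e+02]
 [ 6.705e-01  8.220e-02  7.210e+02]
 [ 6.605e-01  1.820e-02  6.550e+02]
 [ 6.505e-01 -4.590e-02  5.870e+02]]
plum [0.4676 0.2893] [0.4668 0.2922] 36 [506.6 231.4] [508.4 231.7]Traceback (most recent call last):
  File "m2.py", line 22, in <module>
    c,n=comp(m,u);print(nm,np.round(b,4),ray(sc,c,.08)[:2].round(4),n,u.round(1),c.round(1))
        ~~~~^^^^^
  File "h.py", line 10, in comp
    i=1+np.argmin(np.hypot(*(c[1:]-near).T)); return c[i],st[i,4]
        ~~~~~~~~~^^^^^^^^^^^^^^^^^^^^^^^^^^^
    return _wrapfunc(a, 'argmin', axis=axis, out=out, **kwds)
    return bound(*args, **kwds)
ValueError: attempt to get argmin of an empty sequence
[ WARN:0@0.012] global loadsave.cpp:275 findDecoder imread_('s_ivory.png'): can't open/read file: check file path/integrity
[ WARN:0@0.012] global loadsave.cpp:275 findDecoder imread_('s_pink.png'): can't open/read file: check file path/integrity
Traceback (most recent call last):
ValueError: all the input arrays must have same number of dimensions, but the array at index 0 has 1 dimension(s) and the array at index 2 has 3 dimension(s)
```

Both views agree apart from a constant y offset of 2.9 mm, so I'll use the midpoint (+1.4 mm). Next I check IK for all the poses.

```bash
cat > plan.py <<'E'
from h import *
from scipy.spatial.transform import Rotation as Rn
J=__import__("json").load(open("m.json"))
P=np.array([[.6805,.1450],[.6704,.0807],[.6605,.0168],[.6503,-.0473]])
B={k:np.array(v)+[0,.0014] for k,v in J["b"].items()}
d=P[0]-P[3];d/=np.linalg.norm(d);sx=np.array([d[1],-d[0],0]);
def quat(sign):
    x=np.array([0,0,-1.]);z=sign*sx;y=np.cross(z,x);return Rn.from_matrix(np.c_[x,y,z]).as_quat()
ZG,ZP,ZH=.014,.0295,.135
E
python3 - <<'E'
from plan import *
print(monitor.sense()["clock"])
for s in(1,-1):
    for n,p in list(B.items())+list(enumerate(P)):
        for z in(ZG,ZH):
            q=kinematics.ik([*p,z],quat(s));print(s,n,z,None if q is None else np.round(q,2))
E
```

```text
0.3
1 plum 0.014 [ 0.34  0.63  1.64 -0.    0.87  0.5 ]
1 plum 0.135 [ 0.34  0.46  1.55 -0.    1.13  0.5 ]
1 red 0.014 [-0.12  0.48  1.93 -0.    0.73  0.03]
1 red 0.135 [-0.12  0.26  1.84 -0.    1.04  0.03]
1 pink 0.014 [-0.42  0.49  1.92 -0.    0.74 -0.26]
1 pink 0.135 [-0.42  0.28  1.82 -0.    1.04 -0.26]
1 ivory 0.014 [-0.73  0.63  1.64 -0.    0.87 -0.58]
1 ivory 0.135 [-0.73  0.46  1.55 -0.    1.13 -0.58]
1 0 0.014 [ 0.04  0.9   1.11 -0.    1.13  0.2 ]
1 0 0.135 [ 0.04  0.77  1.02 -0.    1.35  0.2 ]
1 1 0.014 [-0.05  0.86  1.2  -0.    1.09  0.1 ]
1 1 0.135 [-0.05  0.72  1.11 -0.    1.31  0.1 ]
1 2 0.014 [-0.15  0.83  1.26 -0.    1.06  0.  ]
1 2 0.135 [-0.15  0.69  1.16 -0.    1.29  0.  ]
1 3 0.014 [-0.25  0.81  1.29 -0.    1.04 -0.1 ]
1 3 0.135 [-0.25  0.67  1.2  -0.    1.27 -0.1 ]
-1 plum 0.014 [ 0.34  0.63  1.64 -0.    0.87 -2.64]
-1 plum 0.135 [ 0.34  0.46  1.55 -0.    1.13 -2.64]
-1 red 0.014 None
-1 red 0.135 None
-1 pink 0.014 [-0.42  0.49  1.92 -0.    0.74  2.88]
-1 pink 0.135 [-0.42  0.28  1.82 -0.    1.04  2.88]
-1 ivory 0.014 [-0.73  0.63  1.64 -0.    0.87  2.57]
-1 ivory 0.135 [-0.73  0.46  1.55 -0.    1.13  2.57]
-1 0 0.014 None
-1 0 0.135 None
-1 1 0.014 None
-1 1 0.135 None
-1 2 0.014 None
-1 2 0.135 None
-1 3 0.014 None
-1 3 0.135 None
```

```bash
cat > pp.py <<'E'
from plan import *
import sys
def pick(n):
    b=B[n]
    s=monitor.sense()
    if s["position"][0]<.3: env.reach([*b,ZH],quat(1))
    else: env.movel([*b,ZH],velocity=.3,frame=quat(1))
    g=env.movel([*b,ZG],velocity=.12,guard=8); print("down hit",g)
    if g: return False
    env.close_gripper(effort=30)
    s=monitor.sense();print("gap",round(s["finger_gap"],3),s["clock"])
    env.movel([*b,ZH],velocity=.15); s=monitor.sense();print("lifted gap",round(s["finger_gap"],3)); return True
def place(i):
    p=P[i]
    env.movel([*p,ZH],velocity=.25)
    env.movel([*p,ZP+.012],velocity=.12)
    g=env.movel([*p,ZP-.004],velocity=.02,guard=4)
    s=monitor.sense();print("touch",g,s["position"].round(4))
    env.release(); env.movel([*p,ZH],velocity=.15)
    print(monitor.sense()["clock"])
E
python3 - <<'E'
from pp import *
pick("ivory")
for n in("wrist","scene"):
    f=eyes.grab_frame(n);cv2.imwrite(f"pics/{n}1.png",f["frame"][:,:,::-1])
a,b=[cv2.imread(f"pics/{n}1.png") for n in("wrist","scene")]
cv2.imwrite("pics/j1.png",cv2.resize(np.hstack([a,b]),(800,250)))
E
```

```text
down hit False
gap 0.39 3.5917
lifted gap 0.39
```

View pics/j1.png

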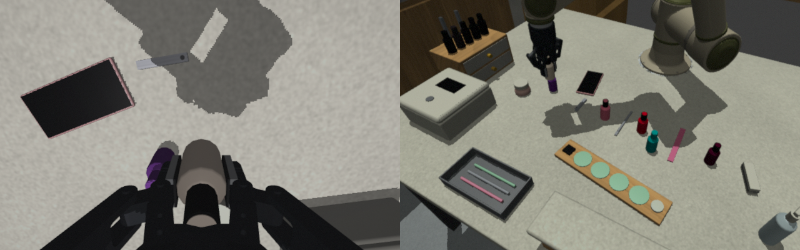

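The wrist view (left) shows the ivory bottle held upright between the jaws at (200,190), and the purple one is still standing. The gap of 0.39 is about 33 mm, which fits a 34 mm body. I'll place it on pad 1.

Run:
```python
from pp import *
place(0)
f=eyes.grab_frame("wrist");w=eyes.grab_frame("scene")
cv2.imwrite("pics/j2.png",cv2.resize(np.hstack([f["frame"],w["frame"]])[:,:,::-1],(800,250)))
```

```text
touch True [0.6804 0.145  0.0294]
9.6083
```

View pics/j2.png

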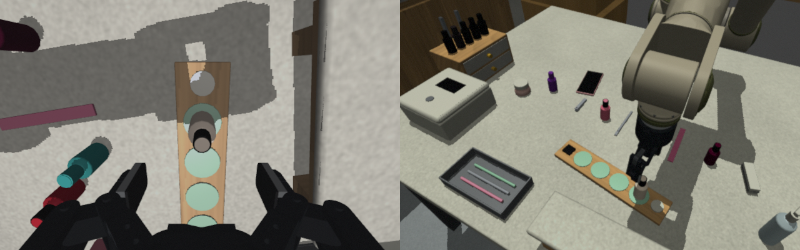

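The ivory bottle stands on pad 1 beside the white disc (wrist view, 202,135). Pink is next.

Run:
```python
from pp import *
if pick("pink"): place(1)
f=eyes.grab_frame("wrist");w=eyes.grab_frame("scene")
cv2.imwrite("pics/j3.png",cv2.resize(np.hstack([f["frame"],w["frame"]])[:,:,::-1],(800,250)))
```

```text
down hit False
gap 0.385 12.6
lifted gap 0.385
touch True [0.6703 0.0807 0.0293]
17.7333
```

View pics/j3.png

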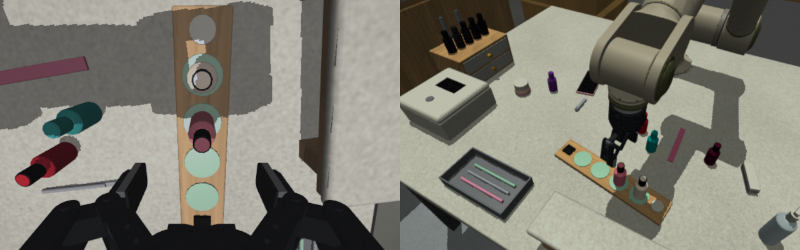

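The pink bottle stands on pad 2 (wrist view, 203,130) and ivory is still upright on pad 1. Now red and plum.

Run:
```python
from pp import *
if pick("red"): place(2)
f=eyes.grab_frame("wrist");w=eyes.grab_frame("scene")
cv2.imwrite("pics/j4.png",cv2.resize(np.hstack([f["frame"],w["frame"]])[:,:,::-1],(800,250)))
```

```text
down hit False
gap 0.39 20.4167
lifted gap 0.391
touch True [0.6604 0.0168 0.0294]
25.3417
```

View pics/j4.png

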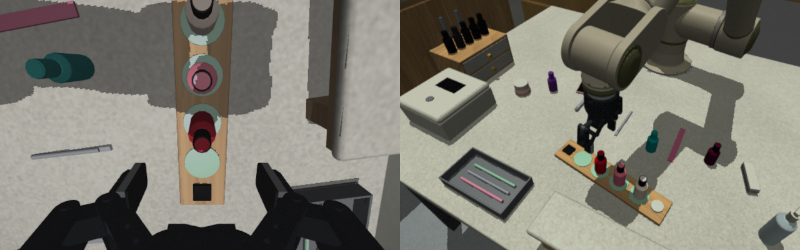

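The red bottle stands on pad 3 and the turquoise one is untouched. Last is plum onto pad 4, then I park away from the strip and check.

Run:
```python
from pp import *
if pick("plum"): place(3)
env.movel([.45,-.2,.2],velocity=.25)
f=eyes.grab_frame("top");w=eyes.grab_frame("scene")
cv2.imwrite("pics/top5.png",f["frame"][:,:,::-1])
a=cv2.resize(f["frame"][100:200,200:400],(800,400),interpolation=cv2.INTER_CUBIC)[:300];b=cv2.resize(w["frame"][180:380,200:520],(480,300))
o=np.zeros((600,800,3),np.uint8);o[:300]=a;o[300:,:480]=b;cv2.imwrite("pics/j5.png",o[:,:,::-1])
c=cv2.resize(w["frame"],(640,400));cv2.imwrite("pics/scene5.png",c[:,:,::-1])
```

```text
down hit False
gap 0.389 28.4
lifted gap 0.381
touch True [ 0.6502 -0.0473  0.0293]
33.9917
```

View pics/j5.png

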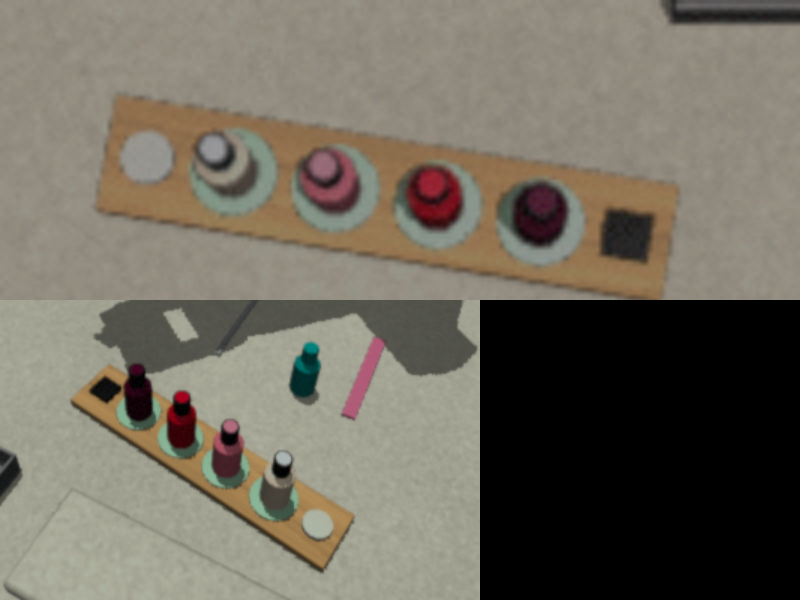

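View pics/scene5.png

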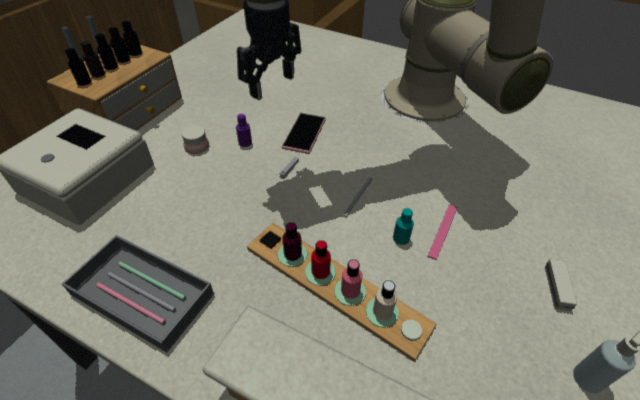

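All four are upright in the right order, and both look-alikes are where they were. I'll measure the centring from the cap discs in the top crop: (213,150), (323,168), (432,184), (543,202).

Run:
```python
from plan import *
f=eyes.grab_frame("top")
for u,p in zip([(213,150),(323,168),(432,184),(543,202)],P-[0,.0014]):
    print(((ray(f,np.array(u)/4-.375+[200,100],.095)[:2]-p)*1e3).round(1))
```

```text
[-1.7  0.4]
[-1.9  0.2]
[-1.   0.3]
[-1.  -0.5]
```

Each bottle is within about 2 mm of its pad's centre, so I'm handing in.

Run:
```python
from bench import job,monitor
job.hand_in();print(monitor.sense()["clock"])
```

```text
the job is handed in; nothing more can be done
the job is handed in; nothing more can be done
```

The four bottles are on the strip in order: ivory on pad 1 beside the white disc, pink on pad 2, red on pad 3 and plum on pad 4 beside the black plate. I handed the job in at about 34 s on the robot's clock, with the gripper open and parked clear of the strip.

- **Final pictures:** the top and scene views show all four upright and within about 2 mm of their pad centres. The turquoise and purple look-alikes are standing where they were.
- **Disagreement:** the two cameras differed by a constant 2.9 mm or so in y, so I used the midpoint. An early pad mask was incomplete, so I remeasured the pads. The script that checked bottle positions against the scene camera crashed after plum, so red, pink and ivory positions came from the top view alone, with the same y correction. All four grasps closed normally.

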